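Tip the sorting board: beads to the trough, flat stone to the tin

TASK

Tip the hinged sorting board, which has a wooden knob to lift it by, so that the two round beads roll off into the trough at its low end while the flat round stone stays on the board; do not touch the beads with the fingers. Then let the board back down and put the flat stone into the open, dented round tin, and leave the tin standing upright.

Things in the scene. Friction and masses are not known exactly. Their poses are not given: they have to be found in the camera images.
- sorter: Oak stand fixed to the bench, 200 (its x) by 262 mm (its y). Origin on the bench top, z up. The hinged board on it spans y -105 to +68, x -90 to +90 mm; its top is 42 mm above the bench when down, with a rim 8 mm higher on three sides, open at +y. The hinge line runs along the stand's x at y = +60 mm, 34 mm above the bench. The knob is at the -y end, the trough at the +y end.
- trough (a point): Centre of the floor of the grey-lined trough in the stand, beyond the board's open edge; 6 mm above the bench. Axes as the stand's. Inside, the trough is 186 mm along x and 80 mm along y; its outer and end walls rise 59 mm above its floor.
- tiltboard (a joint): Tilt of the board about the hinge line: 0 lying down level on its rests, growing to at most 0.6 rad as the knob end is lifted. The board weighs 0.3 kg and falls back by itself if let go. At about 0.17 rad the beads leave the shallow groove that they rest in and roll away to the stand's +y; the flat stone does not slide below 0.4 rad.
- knob (a point): Centre of the turned maple ball knob, 24 mm across, on a brass stem 12 mm thick that stands on a tab of the board. The centre is 30 mm above the tab; with the board down it is 72 mm above the bench, 185 mm to the stand's -y of the hinge line and 38 mm above that line. It moves with the board; its x axis is along the hinge line.
- bead_a: Round pale stone bead (a ball 22 mm across, 15 g). Origin at its centre. It starts in a row with the other bead and the flat stone, about 50 mm apart, along the stand's x at the stand's y = -30 mm, on a shallow groove in the board; any of the three may be in any place of the row.
- bead_b: The second bead, the same as the first.
- flat: Flat round disc of the same pale stone, 30 mm across and 9 mm thick, 17 g, lying flat. Origin at the centre of its underside, z up through its thickness.
- tin: Open round tin of dull bare metal with a dented rim, standing loose on the bench, 110 mm across outside, 104 mm inside, 32 mm high, floor 3 mm thick, 0.25 kg. Origin at the centre of its underside, z up. It changes places with a closed lidded tin of like width and a square wooden tray, neither of which is the right place.

How it is judged:
On the way, in this order (a step that is already met when the one before it is completed fails the run):
1. the board is tilted (value of joint tiltboard above 0.09 rad), for 0.05 s.
2. both beads have rolled into the trough while the flat stone is still on the board (y of bead_a in the frame of sorter between 0.066 and 0.146 m and z of each of bead_a, bead_b in the frame of sorter below 0.045 m and y of bead_b in the frame of sorter between 0.066 and 0.146 m and y of flat in the frame of sorter between -0.1 and 0.06 m and z of flat in the frame of sorter above 0.035 m and contact force between the fingers and flat below 0.1 N), for 0.2 s.
At the end, for the whole second after the job is handed in: Both beads are in the trough of the stand, the board is back down (tilt under 0.05 rad), and the flat stone lies at rest inside the open tin (within 50 mm of its axis, its underside less than 26 mm above the tin's underside); the tin stands upright on the bench (within 0.1 rad) (x of bead_a in the frame of sorter between -0.093 and 0.093 m and y of bead_a in the frame of sorter between 0.066 and 0.146 m and z of each of bead_a, bead_b in the frame of sorter below 0.045 m and x of bead_b in the frame of sorter between -0.093 and 0.093 m and y of bead_b in the frame of sorter between 0.066 and 0.146 m and value of joint tiltboard below 0.05 rad and horizontal distance between flat and tin below 0.05 m and z of flat in the frame of tin between 0 and 0.026 m and angle between tin's own z axis and vertical below 0.1 rad and height (world z) of tin below 0.01 m and linear speed of flat below 0.02 m/s); the robot touches nothing.
It fails at once if the fingers touch a bead (contact force between the fingers and bead_a above 0.3 N or contact force between the fingers and bead_b above 0.3 N).
It also fails if it takes over 48 s, if anything falls off the work surface, if the arm or the gripper's body presses on something with over 40 N, if the wrist force passes 120 N, or if a joint passes its speed limit or range.

ROBOT

A 7-joint arm with a two-finger parallel gripper is mounted at the origin on the work surface. World frame = base frame: x ahead of the robot, y to its left, z up, the work surface at z = 0. Lengths are in m, angles in rad, forces in N, time in s.
With the tool pointing down it reaches from about 0.35 to 0.9 m from the base axis. Payload 8.1 kg.
Tool frame: the origin (TCP) lies at the very end of the fingers, on their centre line; the grasp point (between the pads) lies 19 mm behind it (grip_point_offset is the distance from the TCP to the grasp point, in m); z points along the fingers, x is the direction in which the jaws open and shut, and the axes are right-handed (so a half turn about z gives the same grasp; the last joint's range is limited). The gripper opens to 92 mm and grips with 3 to 60 N. Pads are 19 mm wide; open, the fingers measure 130 mm over their backs; the gripper's body (75 mm by 190 mm) begins 47 mm behind the grasp point.
Start: joints at [-1.34, 0.434, 0.025, 1.573, -0.012, 1.134, -0.075], TCP at [0.205, 0.591, 0.227] pointing down, gripper open.
Joint ranges: [-2.62, 2.62], [-0.44, 2.09], [-1.27, 1.32], [0.08, 2.57], [-1.32, 4.46], [0.12, 2], [-2.74, 2.74]. Speed limits (rad/s): [2.22, 2.22, 3.01, 3.01, 3.14, 3.14, 3.14].

INTERFACE

Orientations are given as a rotation vector (axis times angle).
In Python, from cell import observe, get_image, camera_model, sign_off, grip_point_offset gives the robot as it stands.
- The arm moves only by the tool play_rows, never from a script. Its argument "rows" is a list of rows, each a list of 7 numbers: the shift along the tool's x, y, z as a fraction of full scale, then the turn, a rotation vector about the tool's x, y, z as a fraction of full scale, then the closure, from -1 (fully open) to 1 (shut). A call has 1 to 5 rows; each row shifts and turns the pose as measured when the row begins, along the tool's axes as they then stand; what a row does not reach is not made up. Full scale, the value 1, is 0.15 m for a shift and 0.5 rad for a turn. A row lasts 1/10 s, in which the tool goes at most 50 mm and 8.59 degrees, less where a joint would pass 70% of its speed; a pose out of reach is approached as far as the arm can. A call with a number of a shift or a turn outside -1 to 1 is refused whole. A call with a gripper value outside its range is refused whole. The fingers move at their own pace and stop on an object; "force" is the grip in N (left out, the last holds). Time passes only in rows, so rows that do not move let the fingers close. It gives the time, the measured TCP pose, the force and the opening at its end, in the units of the state.
- observe(): the state, without advancing time (a new reading comes with each control period).
- get_image(name): name is "scene" or "top" or "wrist"; returns the picture (400x640x3 uint8, blue, green, red); there is no depth.
- camera_model(name): a dict with "K" (3x3 intrinsics, pixels), "R" (3x3) and "t" (3): a world point X has camera coordinates R X + t. Camera axes: x right, y down, z forward; pixel columns grow to the right and rows downward; lengths in m; the calibration is good to about 2 mm. A picture is of the moment at which its call begins: read the wrist's pose just before it. camera_model takes no time and is no camera call; for the wrist camera it gives the pose at the moment of the call.
- sign_off(): hands the job in, once; it reports no verdict.
The state is a dict: "clock": time; "joints": joint angles; "dq": joint speeds; "joint_efforts": joint torques, N m; "position": TCP position; "ee_rot": TCP orientation; "force": force on the tool from outside, world axes, zero at the start; "ft_torque": the same for the moment, N m; "width": opening from 0.0 (shut) to 1.0 (fully open).
Only numpy, scipy, OpenCV 4.12 (cv2) and the standard library are available. Lean on these libraries where they do the work, as an engineer would, in place of code of your own. Each camera call takes 0.05 s, during which the arm holds its last target.

## Working session

There is one attempt and no reset: what is moved stays moved. The work goes in short steps, Python scripts to look and compute and a tool call to move; the robot and the scene stay as the last step left them, time stands still between calls to the robot, and variables do not carry over. Pictures are saved under pics/ and viewed, and the job is handed in when it is done.

Besides the shell and the picture viewer there is one more tool, called after "Request:" as name(argument=value, ...) on one line, values as JSON. play_rows: Moves the arm, as the interface text tells. Its arguments: {"type":"object","properties":{"rows":{"type":"array","items":{"type":"array","items":{"type":"number"}}},"force":{"type":"number"}},"required":["rows"]}

```bash
ls; mkdir -p pics
python3 - <<'E'
from cell import *
import cv2
print(observe()); print(grip_point_offset)
for n in ("scene","top"):
    cv2.imwrite(f"pics/{n}0.png",get_image(n)); m=camera_model(n); print(n,m)
E
```

```text
pics
{'clock': 0.0, 'joints': array([-1.33959113,  0.43523834,  0.02499956,  1.57412104, -0.01161787,
        1.13402323, -0.07514665]), 'dq': array([ 6.48213451e-04,  1.60421540e-04,  4.23658221e-04,  2.66553536e-04,
       -4.30556830e-04,  3.51988665e-04, -8.01044649e-05]), 'joint_efforts': array([-9.30656461e-04, -6.67870545e+01,  9.84629206e-01, -3.14460790e+01,
       -6.04690472e-02,  4.32076387e-02,  1.47812366e-04]), 'position': array([0.20466501, 0.58997294, 0.2259265 ]), 'ee_rot': array([ 2.55888308e+00,  1.82071817e+00, -1.96504884e-03]), 'force': array([ 0.30189954, -0.12501003,  0.14438062]), 'ft_torque': array([-0.04863399,  0.00843283,  0.02513182]), 'width': 1.0020412691156515}
0.0188
scene {'K': array([[475.99422713,   0.        , 318.29924313],
       [  0.        , 475.99422713, 198.37263868],
       [  0.        ,   0.        ,   1.        ]]), 'R': array([[-0.09880675,  0.99510581, -0.00128244],
       [ 0.67184253,  0.06575827, -0.73776925],
       [-0.73407414, -0.07375818, -0.67505177]]), 't': array([ 0.07619929, -0.31077126,  1.61858649])}
top {'K': array([[518.03523318,   0.        , 316.8471593 ],
       [  0.        , 518.03523318, 196.42590249],
       [  0.        ,   0.        ,   1.        ]]), 'R': array([[ 0.00860614, -0.99995526,  0.00392608],
       [-0.98519545, -0.00915125, -0.17119049],
       [ 0.17121876, -0.00239467, -0.98523013]]), 't': array([-0.04575541,  0.56735576,  1.00249219])}
```

View pics/top0.png

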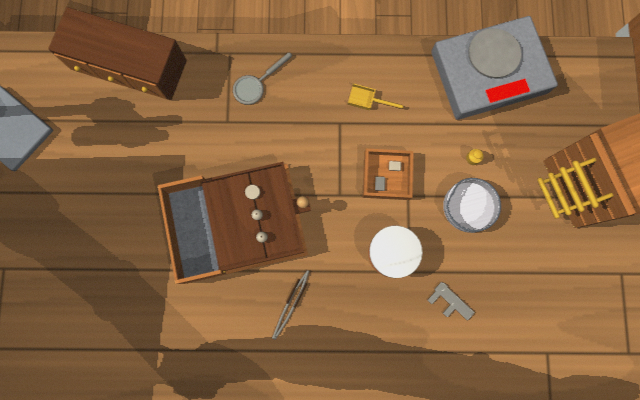

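View pics/scene0.png

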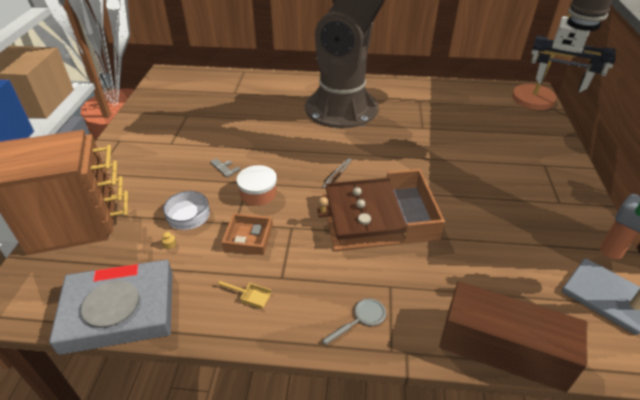

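The top image shows the stand with its trough at the left (about 190,232). The knob is at (302,202), the flat stone at (253,191), the beads at (257,215) and (262,237), and the open tin at (472,205). I'll zoom in to refine these.

```bash
cat > h.py <<'E'
import numpy as np, cv2
from cell import *
from scipy.spatial.transform import Rotation as Ro
def bp(n,u,v,z,m=None):
    m=m or camera_model(n); d=m["R"].T@np.linalg.solve(m["K"],[u,v,1.]); c=-m["R"].T@m["t"]
    return c+d*(z-c[2])/d[2]
def pj(n,X,m=None):
    m=m or camera_model(n); p=m["K"]@(m["R"]@np.asarray(X)+m["t"]); return p[:2]/p[2]
E
python3 - <<'E'
import cv2
i=cv2.imread("pics/top0.png")
cv2.imwrite("pics/z1.png",cv2.resize(i[150:290,150:340],None,fx=4,fy=4,interpolation=cv2.INTER_CUBIC))
cv2.imwrite("pics/z2.png",cv2.resize(i[130:290,350:530],None,fx=3.5,fy=3.5,interpolation=cv2.INTER_CUBIC))
E
```

```text
(no output)
```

View pics/z1.png

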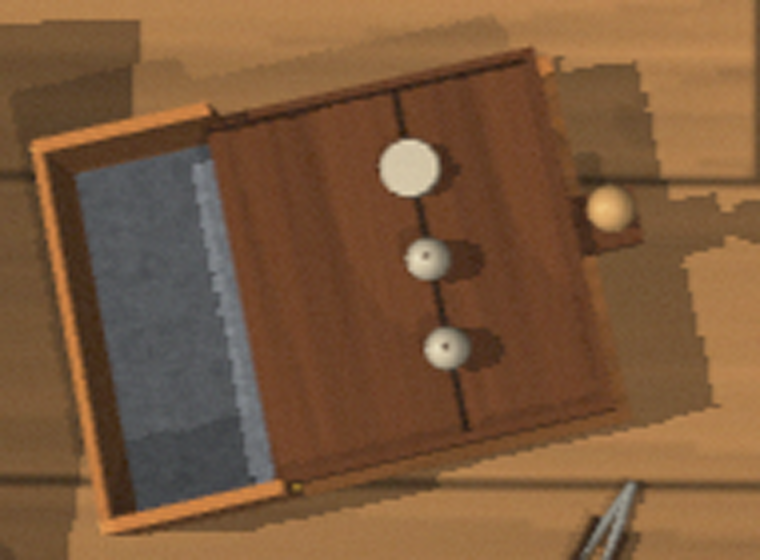

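View pics/z2.png

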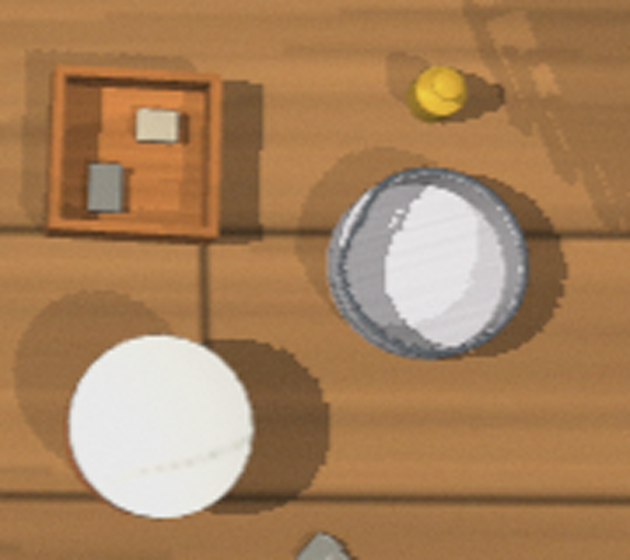

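Run:
```python
from h import *
P={}
for k,u,v,z in [("ba",256.5,214.5,.053),("bb",261.4,236.7,.053),("flat",252.1,191.4,.051),("knob",302.2,201.7,.072),("tin",472,204.6,.032),
  ("c_tl",150+37/4,150+145/4,.065),("c_bl",150+105/4,150+530/4,.065),("b_tr",150+532/4,150+52/4,.05),("b_br",150+628/4,150+415/4,.05)]:
    P[k]=bp("top",u,v,z); print(k,P[k].round(4), pj("scene",P[k]).round(1))
ex=P["c_tl"]-P["c_bl"]; print(np.linalg.norm(ex),np.degrees(np.arctan2(ex[1],ex[0])))
ex=P["flat"]-P["bb"]; print(np.linalg.norm(ex),np.degrees(np.arctan2(ex[1],ex[0])))
ex=P["b_tr"]-P["b_br"]; print(np.linalg.norm(ex),np.degrees(np.arctan2(ex[1],ex[0])))
o=observe(); R=Ro.from_rotvec(o["ee_rot"]); print(R.as_matrix().round(3))
```

```text
ba [0.5291 0.0802 0.053 ] [359.8 202.7]
bb [0.4845 0.0692 0.053 ] [356.1 190.7]
flat [0.5765 0.0907 0.051 ] [363.4 216.9]
knob [ 0.5529 -0.0117  0.072 ] [322.3 201.1]
tin [ 0.5566 -0.3605  0.032 ] [186.1 204.6]
c_tl [0.5827 0.2752 0.065 ] [441.8 219.9]
c_bl [0.3929 0.2307 0.065 ] [418.4 168.5]
b_tr [0.6365 0.0293 0.05  ] [336.4 233.3]
b_br [ 0.4516 -0.0221  0.05  ] [321.9 181. ]
0.1949401272932789 13.18813688471028
0.09452496075464295 13.175112097071452
0.19185768483160953 15.539773897957428
[[ 0.328  0.945 -0.   ]
 [ 0.945 -0.328 -0.001]
 [-0.001  0.    -1.   ]]
```

```bash
cat >> h.py <<'E'
TH=np.radians(13.2); EX=np.array([np.cos(TH),np.sin(TH),0]); EY=np.array([-np.sin(TH),np.cos(TH),0]); EZ=np.array([0,0,1.])
KNOB=np.array([.5529,-.0117,.072]); 
def down(ang):  # tool down, tool x at world angle
    x=np.array([np.cos(ang),np.sin(ang),0]); z=-EZ
    return Ro.from_matrix(np.column_stack([x,np.cross(z,x),z]))
def plan(p,R,n=None,o=None,step=.045,ang=.14):
    o=o or observe(); p0=o["position"]; R0=Ro.from_rotvec(o["ee_rot"]); dr=(R0.inv()*R).as_rotvec(); d=np.asarray(p)-p0
    n=n or int(np.ceil(max(np.linalg.norm(d)/step,np.linalg.norm(dr)/ang,1)))
    print("rows",n,"dist",d.round(4),"turn",dr.round(3))
    for i in range(n):
        Ri=R0*Ro.from_rotvec(dr*i/n)
        print(np.concatenate([Ri.inv().apply(d/n)/.15,dr/n/.5]).round(3).tolist())
E
python3 - <<'E'
from h import *
plan(KNOB+[0,0,.078],down(TH))
E
```

```text
rows 16 dist [ 0.3482 -0.6017 -0.076 ] turn [1.000e-03 1.000e-03 1.007e+00]
[-0.189, 0.219, 0.032, 0.0, 0.0, 0.126]
[-0.175, 0.231, 0.032, 0.0, 0.0, 0.126]
[-0.16, 0.241, 0.032, 0.0, 0.0, 0.126]
[-0.145, 0.251, 0.032, 0.0, 0.0, 0.126]
[-0.129, 0.259, 0.032, 0.0, 0.0, 0.126]
[-0.112, 0.267, 0.032, 0.0, 0.0, 0.126]
[-0.095, 0.274, 0.032, 0.0, 0.0, 0.126]
[-0.078, 0.279, 0.032, 0.0, 0.0, 0.126]
[-0.06, 0.283, 0.032, 0.0, 0.0, 0.126]
[-0.042, 0.287, 0.032, 0.0, 0.0, 0.126]
[-0.024, 0.289, 0.032, 0.0, 0.0, 0.126]
[-0.006, 0.29, 0.032, 0.0, 0.0, 0.126]
[0.012, 0.289, 0.032, 0.0, 0.0, 0.126]
[0.031, 0.288, 0.032, 0.0, 0.0, 0.126]
[0.049, 0.286, 0.032, 0.0, 0.0, 0.126]
[0.066, 0.282, 0.032, 0.0, 0.0, 0.126]
```

Request:
play_rows(rows=[[-0.19,0.22,0.0,0,0,0.126,-1],[-0.175,0.23,0.0,0,0,0.126,-1],[-0.16,0.24,0.0,0,0,0.126,-1],[-0.145,0.25,0.0,0,0,0.126,-1],[-0.13,0.26,0.0,0,0,0.126,-1]], force=15)

```text
clock: 0.6
position: [0.3104, 0.4003, 0.2229]
ee_rot: [2.813, 1.398, -0.008]
force: [1.7, 1.2, 0.4]
width: 1.004
```

Request:
play_rows(rows=[[-0.11,0.27,0.03,0,0,0.126,-1],[-0.095,0.274,0.03,0,0,0.126,-1],[-0.08,0.28,0.03,0,0,0.126,-1],[-0.06,0.28,0.03,0,0,0.126,-1],[-0.04,0.29,0.03,0,0,0.126,-1]])

```text
clock: 1.1
position: [0.4213, 0.2028, 0.1997]
ee_rot: [3.003, 0.921, -0.007]
force: [0.8, 0.5, 0.0]
width: 1.002
```

Run:
```python
from h import *
o=observe(); print(o["clock"],o["position"])
plan(KNOB+[0,0,.078],down(TH))
```

```text
1.1 [0.42134278 0.20284928 0.19967272]
rows 6 dist [ 0.1316 -0.2145 -0.0497] turn [-0.     0.005  0.364]
[-0.012, 0.279, 0.055, -0.0, 0.002, 0.121]
[0.005, 0.28, 0.055, -0.0, 0.002, 0.121]
[0.022, 0.279, 0.055, -0.0, 0.002, 0.121]
[0.038, 0.277, 0.055, -0.0, 0.002, 0.121]
[0.055, 0.274, 0.055, -0.0, 0.002, 0.121]
[0.072, 0.27, 0.055, -0.0, 0.002, 0.121]
```

Request:
play_rows(rows=[[-0.01,0.28,0.03,0,0,0.12,-1],[0.005,0.28,0.03,0,0,0.12,-1],[0.02,0.28,0.03,0,0,0.12,-1],[0.04,0.28,0.04,0,0,0.12,-1],[0.055,0.27,0.05,0,0,0.12,-1]])

```text
clock: 1.6
position: [0.5333, 0.0153, 0.1715]
ee_rot: [3.11, 0.443, -0.007]
force: [1.6, 0.4, 0.6]
width: 1.003
```

Run:
```python
from h import *
plan(KNOB+[0,0,.078],down(TH))
```

```text
rows 1 dist [ 0.0196 -0.027  -0.0215] turn [-0.     0.004  0.052]
[0.076, 0.209, 0.143, -0.0, 0.009, 0.105]
```

Request:
play_rows(rows=[[0.08,0.2,0.14,0,0.01,0.1,-1],[0,0,0,0,0,0,-1]])

```text
clock: 1.8
position: [0.5552, -0.0179, 0.1489]
ee_rot: [3.119, 0.347, 0.002]
force: [-0.9, -0.4, -0.7]
width: 1.001
```

Run:
```python
from h import *
o=observe(); print(o["clock"],o["position"])
m=camera_model("wrist"); i=get_image("wrist"); cv2.imwrite("pics/w1.png",i)
np.savez("w1.npz",**m); print(pj("wrist",KNOB,m))
plan(KNOB+[0,0,-.019],down(TH),n=5)
```

```text
1.8 [ 0.55522986 -0.01789232  0.1489357 ]
[321.49475527 196.37592046]
rows 5 dist [-0.002   0.0044 -0.097 ] turn [ 0.002 -0.001 -0.007]
[-0.001, -0.007, 0.129, 0.001, -0.0, -0.003]
[-0.001, -0.007, 0.129, 0.001, -0.0, -0.003]
[-0.001, -0.006, 0.129, 0.001, -0.0, -0.003]
[-0.001, -0.006, 0.129, 0.001, -0.0, -0.003]
[-0.001, -0.006, 0.129, 0.001, -0.0, -0.003]
```

View pics/w1.png

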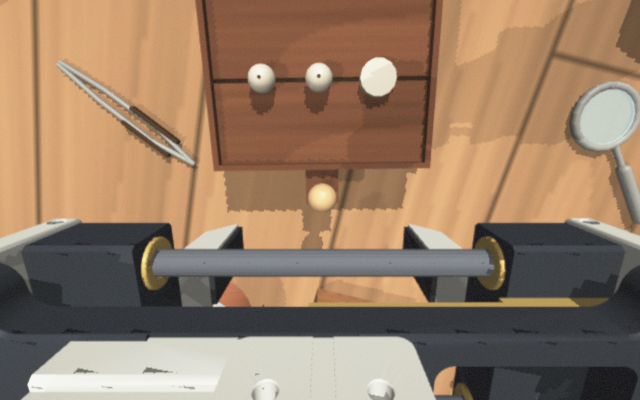

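The wrist view shows the knob at (322,196), which matches the predicted (321.5,196.4). The knob position is confirmed, so I'll descend.

Request:
play_rows(rows=[[0,-0.007,0.15,0,0,0,-1],[0,-0.007,0.15,0,0,0,-1],[0,-0.007,0.14,0,0,0,-1],[0,-0.006,0.12,0,0,0,-1],[0,-0.006,0.06,0,0,0,-1]])

```text
clock: 2.35
position: [0.5539, -0.005, 0.0567]
ee_rot: [-3.119, -0.364, -0.007]
force: [0.4, 0.1, -0.3]
width: 0.999
```

Run:
```python
from h import *
o=observe(); print(o["clock"],o["position"],o["force"])
plan(KNOB+[0,0,-.019],down(TH))
```

```text
2.35 [ 0.55385011 -0.00495981  0.05672732] [ 0.35810219  0.07507393 -0.34698993]
rows 1 dist [-0.001  -0.0067 -0.0037] turn [-0.001 -0.005  0.002]
[-0.017, 0.042, 0.025, -0.003, -0.009, 0.004]
```

Request:
play_rows(rows=[[-0.015,0.042,0.025,0,-0.009,0,-1],[0,0,0,0,0,0,-1],[0,0,0,0,0,0,-1]])

```text
clock: 2.65
position: [0.5525, -0.0099, 0.0533]
ee_rot: [-3.117, -0.369, 0.002]
force: [-0.4, 0.4, 0.4]
width: 1.001
```

Run:
```python
from h import *
o=observe(); print(o["clock"],o["position"],o["force"])
plan(KNOB+[0,0,-.019],down(TH))
```

```text
2.65 [ 0.55253865 -0.00988937  0.05331903] [-0.36753384  0.43554211  0.36144429]
rows 1 dist [ 0.0004 -0.0018 -0.0003] turn [-0.003  0.001  0.006]
[-0.0, 0.012, 0.002, -0.005, 0.002, 0.011]
```

Good. Closing on the knob.

Request:
play_rows(rows=[[0,0.012,0,0,0,0,1],[0,0,0,0,0,0,1],[0,0,0,0,0,0,1],[0,0,0,0,0,0,1],[0,0,0,0,0,0,1]], force=25)

```text
clock: 3.15
position: [0.5546, -0.0119, 0.0557]
ee_rot: [-3.117, -0.369, -0.005]
force: [-0.0, 0.5, 1.1]
width: 0.614
```

Run:
```python
from h import *
o=observe(); print(o["clock"],o["position"],o["force"],o["width"]*92)
R0=Ro.from_rotvec(o["ee_rot"])
H=KNOB+.185*EY-.038*EZ
for t in (.05,.1,.15,.2,.25,.3):
    Q=Ro.from_rotvec(-EX*t)
    p=H+Q.apply(o["position"]-H); print(t,p.round(4))
t=.05
Q=Ro.from_rotvec(-EX*t)
plan(H+Q.apply(o["position"]-H),Q*R0,n=2)
```

```text
3.15 [ 0.55464403 -0.01188435  0.0557016 ] [-0.03613333  0.50260458  1.07132267] 56.511441914844326
0.05 [ 0.5543 -0.0106  0.0649]
0.1 [ 0.5539 -0.0089  0.0741]
0.15 [ 0.5534 -0.0067  0.0832]
0.2 [ 0.5528 -0.0041  0.0921]
0.25 [ 0.5521 -0.001   0.1009]
0.3 [0.5513 0.0024 0.1096]
rows 2 dist [-0.0003  0.0013  0.0092] turn [-0.05 -0.   -0.  ]
[0.0, -0.004, -0.031, -0.05, -0.0, -0.0]
[0.0, -0.004, -0.031, -0.05, -0.0, -0.0]
```

Request:
play_rows(rows=[[0,0,0.012,0,0,0,1],[0,0,0,0,0,0,1],[0,0,0,0,0,0,1],[0,0,0,0,0,0,1],[0,0,0,0,0,0,1]])

```text
clock: 3.65
position: [0.5533, -0.0121, 0.0535]
ee_rot: [-3.117, -0.369, -0.0]
force: [-2.0, -1.0, 4.4]
width: 0.246
```

Run:
```python
from h import *
o=observe(); print(o["clock"],o["position"],o["force"],o["width"]*92,o["ee_rot"])
R0=Ro.from_rotvec(o["ee_rot"])
H=KNOB+.185*EY-.038*EZ
np.savez("grip.npz",p=o["position"],r=o["ee_rot"])
t=.12
Q=Ro.from_rotvec(-EX*t)
plan(H+Q.apply(o["position"]-H),Q*R0,n=5)
```

```text
3.65 [ 0.55327495 -0.01213473  0.05348405] [-2.01289907 -0.95160563  4.38323246] 22.60837884344602 [-3.11705686e+00 -3.68584484e-01 -4.79868811e-04]
rows 5 dist [-0.0008  0.0036  0.0221] turn [-0.12  -0.001 -0.   ]
[0.0, -0.005, -0.029, -0.048, -0.0, -0.0]
[0.0, -0.004, -0.03, -0.048, -0.0, -0.0]
[0.0, -0.004, -0.03, -0.048, -0.0, -0.0]
[0.0, -0.003, -0.03, -0.048, -0.0, -0.0]
[0.0, -0.002, -0.03, -0.048, -0.0, -0.0]
```

Request:
play_rows(rows=[[0,-0.005,-0.03,-0.05,0,0,1],[0,-0.004,-0.03,-0.05,0,0,1],[0,-0.004,-0.03,-0.05,0,0,1],[0,-0.003,-0.03,-0.05,0,0,1],[0,-0.002,-0.03,-0.05,0,0,1]])

```text
clock: 4.15
position: [0.5524, -0.0087, 0.0755]
ee_rot: [2.996, 0.352, 0.023]
force: [-0.2, -0.5, -2.9]
width: 0.246
```

```bash
cat >> h.py <<'E'
def tilt(t,n):
    o=observe(); g=np.load("grip.npz"); H=KNOB+.185*EY-.038*EZ; Rg=Ro.from_rotvec(g["r"]); R0=Ro.from_rotvec(o["ee_rot"])
    v=lambda p:(p-H)
    a=v(o["position"]); b=v(g["p"])
    print("t",o["clock"],"tilt by pos",np.arctan2(a@EZ,-a@EY)-np.arctan2(b@EZ,-b@EY),"tilt by rot",(-(R0*Rg.inv()).as_rotvec()@EX),"F",o["force"].round(1),"w",o["width"]*92)
    Q=Ro.from_rotvec(-EX*t); plan(H+Q.apply(g["p"]-H),Q*Rg,n=n)
E
python3 - <<'E'
from h import *
tilt(.2,4)
cv2.imwrite("pics/s2.png",get_image("scene"))
E
```

```text
t 4.15 tilt by pos 0.1196438330089875 tilt by rot 0.12859706305295054 F [-0.2 -0.5 -2.9] w 22.627308658019633
rows 4 dist [-0.0009  0.004   0.0144] turn [-0.071 -0.001 -0.002]
[0.0, -0.004, -0.025, -0.036, -0.0, -0.001]
[0.0, -0.003, -0.025, -0.036, -0.0, -0.001]
[0.0, -0.003, -0.025, -0.036, -0.0, -0.001]
[0.0, -0.002, -0.025, -0.036, -0.0, -0.001]
```

Request:
play_rows(rows=[[0,-0.004,-0.025,-0.036,0,0,1],[0,-0.003,-0.025,-0.036,0,0,1],[0,-0.003,-0.025,-0.036,0,0,1],[0,-0.002,-0.025,-0.036,0,0,1],[0,0,0,0,0,0,1]])

```text
clock: 4.7
position: [0.5514, -0.0045, 0.0908]
ee_rot: [2.919, 0.345, 0.035]
force: [0.1, -2.4, -0.6]
width: 0.241
```

Run:
```python
from h import *
cv2.imwrite("pics/t3.png",get_image("top")[130:300,130:350].repeat(3,0).repeat(3,1))
tilt(.24,2)
```

```text
t 4.75 tilt by pos 0.2042560348240468 tilt by rot 0.2055672008442839 F [-0.3 -0.6 -2.3] w 22.537648157315925
rows 2 dist [-0.0004  0.0021  0.0063] turn [-0.034 -0.001 -0.001]
[0.0, -0.003, -0.022, -0.034, -0.001, -0.001]
[0.0, -0.002, -0.022, -0.034, -0.001, -0.001]
```

View pics/t3.png

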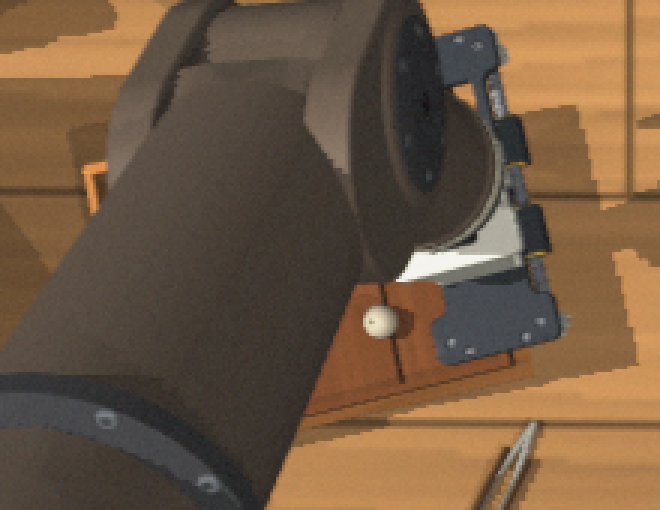

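The arm hides most of the board in the top view. One bead, at (380,322) in the crop, has just left the groove. I'll tilt a little more and look with the scene and wrist cameras.

Request:
play_rows(rows=[[0,-0.003,-0.022,-0.034,0,0,1],[0,-0.002,-0.022,-0.034,0,0,1],[0,0,0,0,0,0,1],[0,0,0,0,0,0,1],[0,0,0,0,0,0,1]])

```text
clock: 5.25
position: [0.5509, -0.0023, 0.0974]
ee_rot: [2.884, 0.34, 0.041]
force: [0.3, -1.3, -1.9]
width: 0.243
```

Run:
```python
from h import *
i=get_image("scene")[140:280,290:470]; w=get_image("wrist")
cv2.imwrite("pics/s4.png",cv2.resize(i,None,fx=3.5,fy=3.5,interpolation=cv2.INTER_CUBIC)); cv2.imwrite("pics/w4.png",w)
tilt(.27,2)
```

```text
t 5.35 tilt by pos 0.24203147025783422 tilt by rot 0.24183521356979362 F [-0.9 -0.4 -1.4] w 22.408564910601708
rows 2 dist [-0.0003  0.0018  0.0049] turn [-0.028 -0.001 -0.001]
[0.0, -0.002, -0.017, -0.028, -0.001, -0.001]
[0.0, -0.002, -0.017, -0.028, -0.001, -0.001]
```

View pics/s4.png

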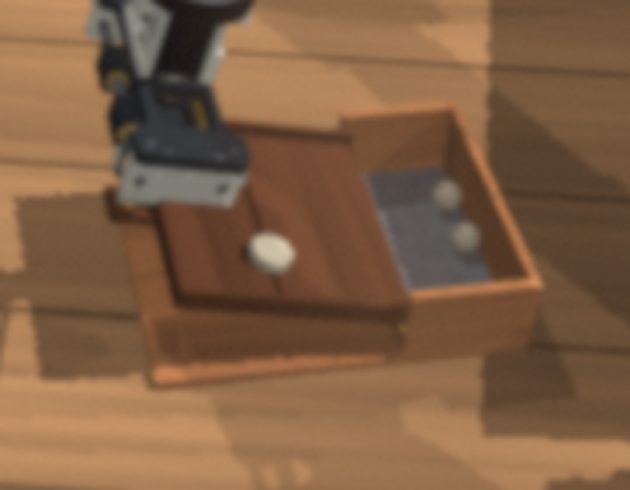

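View pics/w4.png

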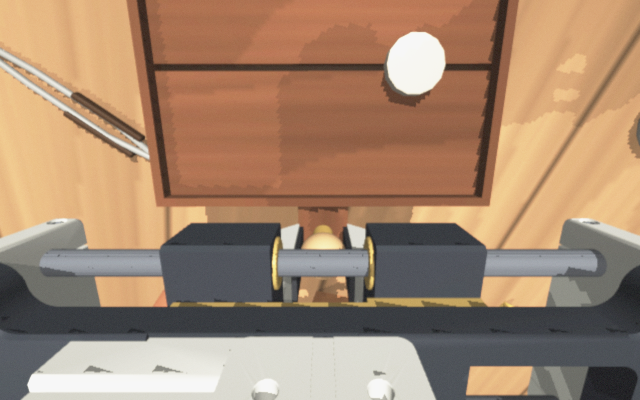

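Both beads are in the trough, at (447,195) and (464,237) in the scene crop, and the flat stone is still on the board. I'll hold briefly, then lower it.

Request:
play_rows(rows=[[0,0,0,0,0,0,1],[0,0,0,0,0,0,1],[0,0,0,0,0,0,1],[0,0,0,0,0,0,1],[0,0,0,0,0,0,1]])

```text
clock: 5.85
position: [0.5509, -0.0024, 0.0972]
ee_rot: [2.885, 0.339, 0.041]
force: [0.4, -0.9, -1.7]
width: 0.239
```

Run:
```python
from h import *
i=get_image("scene")[140:280,290:470]
cv2.imwrite("pics/s5.png",cv2.resize(i,None,fx=3.5,fy=3.5,interpolation=cv2.INTER_CUBIC))
tilt(.0,10)
```

```text
t 5.9 tilt by pos 0.24119524762165973 tilt by rot 0.24120164938461391 F [ 0.6 -0.7 -2. ] w 22.615847297104185
rows 10 dist [ 0.0024 -0.0097 -0.0438] turn [ 0.241  0.    -0.001]
[0.0, -0.0, 0.03, 0.048, 0.0, -0.0]
[0.0, 0.0, 0.03, 0.048, 0.0, -0.0]
[0.0, 0.001, 0.03, 0.048, 0.0, -0.0]
[0.0, 0.002, 0.03, 0.048, 0.0, -0.0]
[0.0, 0.002, 0.03, 0.048, 0.0, -0.0]
[0.0, 0.003, 0.03, 0.048, 0.0, -0.0]
[0.0, 0.004, 0.03, 0.048, 0.0, -0.0]
[0.0, 0.005, 0.03, 0.048, 0.0, -0.0]
[0.0, 0.005, 0.029, 0.048, 0.0, -0.0]
[0.0, 0.006, 0.029, 0.048, 0.0, -0.0]
```

View pics/s5.png

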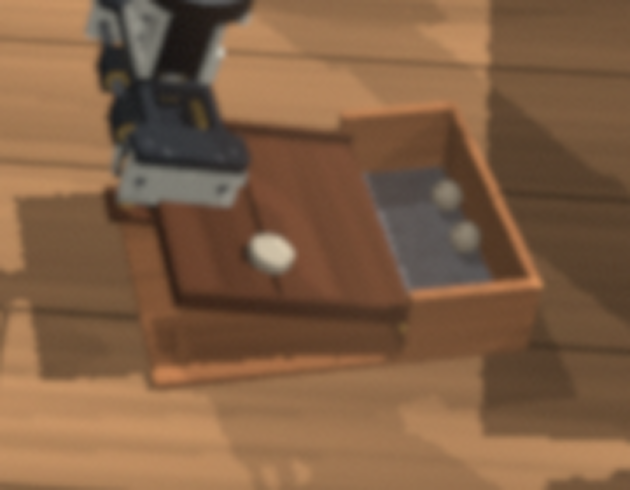

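The picture hasn't changed: both beads rest in the trough and the flat stone is still. Lowering.

Request:
play_rows(rows=[[0,0,0.03,0.048,0,0,1],[0,0,0.03,0.048,0,0,1],[0,0.001,0.03,0.048,0,0,1],[0,0.002,0.03,0.048,0,0,1],[0,0.002,0.03,0.048,0,0,1]])

```text
clock: 6.4
position: [0.5524, -0.0086, 0.0753]
ee_rot: [3.005, 0.354, 0.022]
force: [0.6, -0.6, -1.7]
width: 0.247
```

Run:
```python
from h import *
tilt(.0,5)
```

```text
t 6.4 tilt by pos 0.11870327799541523 tilt by rot 0.11987779714671504 F [ 0.6 -0.6 -1.7] w 22.691230629823195
rows 5 dist [ 0.0009 -0.0035 -0.0218] turn [ 0.12  -0.    -0.001]
[0.0, 0.001, 0.029, 0.048, -0.0, -0.0]
[0.0, 0.002, 0.029, 0.048, -0.0, -0.0]
[0.0, 0.003, 0.029, 0.048, -0.0, -0.0]
[0.0, 0.003, 0.029, 0.048, -0.0, -0.0]
[0.0, 0.004, 0.029, 0.048, -0.0, -0.0]
```

Request:
play_rows(rows=[[0,0.001,0.029,0.048,0,0,1],[0,0.002,0.029,0.048,0,0,1],[0,0.003,0.029,0.048,0,0,1],[0,0.003,0.029,0.048,0,0,1],[0,0.004,0.024,0.048,0,0,1]])

```text
clock: 6.9
position: [0.5532, -0.012, 0.0536]
ee_rot: [-3.112, -0.367, 0.0]
force: [0.3, 0.9, -2.0]
width: 0.239
```

Request:
play_rows(rows=[[0,0,0,0,0,0,1],[0,0,0,0,0,0,1]])

```text
clock: 7.1
position: [0.5532, -0.012, 0.0535]
ee_rot: [-3.111, -0.365, 0.001]
force: [-1.2, 0.7, 0.6]
width: 0.243
```

Run:
```python
from h import *
tilt(.0,5)
```

```text
t 7.1 tilt by pos 0.0003620788148862991 tilt by rot -0.0068504266201776945 F [-1.2  0.7  0.6] w 22.387401288611475
rows 5 dist [ 0.0001 -0.0001 -0.0001] turn [-0.007 -0.    -0.002]
[0.0, 0.0, 0.0, -0.003, -0.0, -0.001]
[0.0, 0.0, 0.0, -0.003, -0.0, -0.001]
[0.0, 0.0, 0.0, -0.003, -0.0, -0.001]
[0.0, 0.0, 0.0, -0.003, -0.0, -0.001]
[0.0, 0.0, 0.0, -0.003, -0.0, -0.001]
```

Board is down. Release and lift straight up.

Request:
play_rows(rows=[[0,0,0,0,0,0,-0.2],[0,0,0,0,0,0,-0.2],[0,0,0,0,0,0,-0.2],[0,0,0,0,0,0,-0.2],[0,0,0,0,0,0,-0.2]])

```text
clock: 7.6
position: [0.5539, -0.012, 0.0541]
ee_rot: [-3.113, -0.367, -0.002]
force: [0.6, 0.2, -0.2]
width: 0.588
```

Request:
play_rows(rows=[[0,0,-0.1,0,0,0,-0.2],[0,0,-0.15,0,0,0,-0.2],[0,0,-0.2,0,0,0,-0.2],[0,0,-0.15,0,0,0,-0.2],[0,0,0,0,0,0,-0.2]])

```text
clock: 8.1
position: [0.5532, -0.0129, 0.1464]
ee_rot: [-3.114, -0.366, 0.002]
force: [0.4, 0.5, -0.5]
width: 0.6
```

Run:
```python
from h import *
m=camera_model("wrist"); w=get_image("wrist"); cv2.imwrite("pics/w6.png",w); np.savez("w6.npz",**m)
o=observe(); print(o["clock"],o["position"],o["width"]*92)
F=np.array([.5765,.0907,.051]); print(pj("wrist",F,m),pj("wrist",KNOB,m))
```

```text
8.15 [ 0.55244531 -0.01280104  0.14506042] 55.250310153934144
[380.34148119  85.80864   ] [322.80219999 204.23339147]
```

View pics/w6.png

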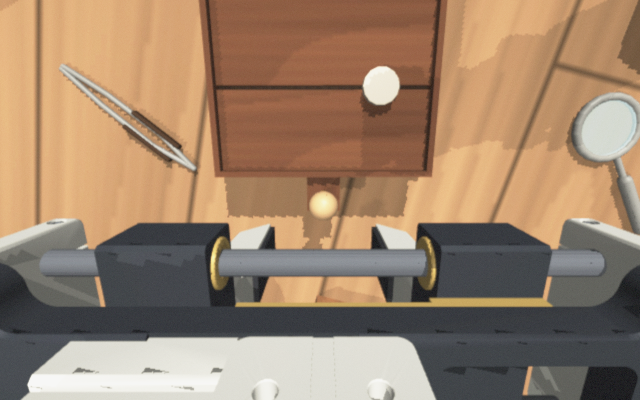

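The flat stone is at (381,86), matching the predicted (380,86), and it hasn't moved. I'll go over it and turn the jaws along the stand's y.

Run:
```python
from h import *
print(observe()["joints"].round(2))
F=np.array([.5765,.0907,.051])
plan(F+[0,0,.07],down(TH-np.pi/2),n=12)
```

```text
[-0.41  0.43  0.47  1.88 -0.25  0.9   0.41]
rows 12 dist [ 0.0241  0.1035 -0.0241] turn [-0.004  0.007  1.575]
[0.026, -0.053, 0.014, -0.001, 0.001, 0.262]
[0.019, -0.056, 0.014, -0.001, 0.001, 0.262]
[0.012, -0.058, 0.014, -0.001, 0.001, 0.262]
[0.004, -0.059, 0.014, -0.001, 0.001, 0.262]
[-0.004, -0.059, 0.014, -0.001, 0.001, 0.262]
[-0.011, -0.058, 0.014, -0.001, 0.001, 0.262]
[-0.019, -0.056, 0.014, -0.001, 0.001, 0.262]
[-0.026, -0.053, 0.014, -0.001, 0.001, 0.262]
[-0.033, -0.049, 0.014, -0.001, 0.001, 0.262]
[-0.039, -0.044, 0.013, -0.001, 0.001, 0.262]
[-0.044, -0.039, 0.013, -0.001, 0.001, 0.262]
[-0.049, -0.033, 0.013, -0.001, 0.001, 0.262]
```

Request:
play_rows(rows=[[0.026,-0.053,0.0,0,0,0.262,-0.2],[0.02,-0.056,0.0,0,0,0.262,-0.2],[0.012,-0.058,0.0,0,0,0.262,-0.2],[0.004,-0.06,0.0,0,0,0.262,-0.2],[-0.004,-0.06,0.014,0,0,0.262,-0.2]])

```text
clock: 8.65
position: [0.5603, 0.0302, 0.1387]
ee_rot: [-3.061, 0.694, 0.015]
force: [-0.2, -0.5, -0.6]
width: 0.601
```

Request:
play_rows(rows=[[-0.01,-0.058,0.014,0,0,0.262,-0.2],[-0.02,-0.056,0.014,0,0,0.262,-0.2],[-0.026,-0.053,0.014,0,0,0.262,-0.2],[-0.033,-0.05,0.014,0,0,0.262,-0.2],[-0.04,-0.044,0.014,0,0,0.262,-0.2]])

```text
clock: 9.15
position: [0.5686, 0.0747, 0.1216]
ee_rot: [2.648, -1.677, -0.023]
force: [0.1, 0.2, -0.7]
width: 0.6
```

Run:
```python
from h import *
o=observe(); print(o["clock"],o["joints"].round(2),o["position"])
F=np.array([.5765,.0907,.051])
plan(F+[0,0,.05],down(TH-np.pi/2))
```

```text
9.15 [-0.76  0.57  0.81  1.85 -0.51  0.95 -0.86] [0.56857472 0.07466172 0.12156825]
rows 2 dist [ 0.0079  0.016  -0.0206] turn [0.015 0.007 0.211]
[-0.036, -0.048, 0.068, 0.015, 0.007, 0.211]
[-0.042, -0.043, 0.068, 0.015, 0.007, 0.211]
```

Request:
play_rows(rows=[[-0.036,-0.048,0.068,0.015,0,0.21,-0.2],[-0.04,-0.043,0.068,0.015,0,0.21,-0.2],[0,0,0,0,0,0,-0.2]])

```text
clock: 9.45
position: [0.5749, 0.0924, 0.0963]
ee_rot: [2.453, -1.962, -0.011]
force: [-0.3, 0.5, 0.0]
width: 0.601
```

Run:
```python
from h import *
o=observe(); print(o["clock"],o["joints"].round(2),o["position"])
m=camera_model("wrist"); F=np.array([.5765,.0907,.051]); print(pj("wrist",F,m)); cv2.imwrite("pics/w7.png",get_image("wrist"))
plan(F+[0,0,-.006],down(TH-np.pi/2),n=4)
```

```text
9.45 [-0.8   0.63  0.84  1.87 -0.59  0.92 -1.03] [0.57494414 0.09240529 0.09630756]
[324.93948108 215.12618551]
rows 4 dist [ 0.0015 -0.0008 -0.052 ] turn [ 0.005  0.005 -0.006]
[0.002, -0.003, 0.087, 0.003, 0.002, -0.003]
[0.002, -0.003, 0.087, 0.003, 0.002, -0.003]
[0.002, -0.002, 0.087, 0.003, 0.002, -0.003]
[0.002, -0.002, 0.087, 0.003, 0.002, -0.003]
```

View pics/w7.png

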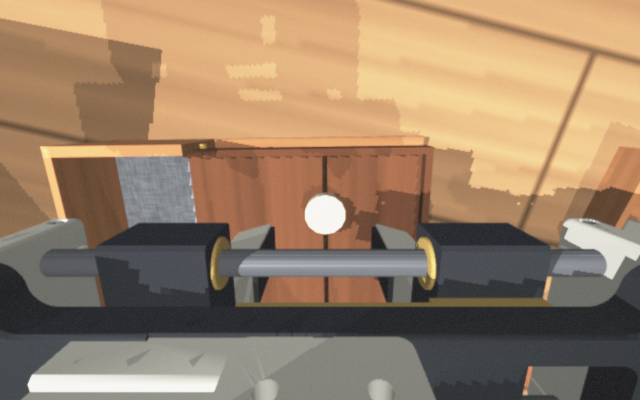

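The stone is centred at (325,215), as predicted. Descending to 3 mm above the board.

Request:
play_rows(rows=[[0.002,-0.003,0.1,0.003,0.002,-0.003,-0.2],[0.002,-0.003,0.1,0.003,0.002,-0.003,-0.2],[0.002,-0.002,0.09,0,0,0,-0.2],[0.002,-0.002,0.03,0,0,0,-0.2],[0,0,0,0,0,0,-0.2]])

```text
clock: 10.0
position: [0.5756, 0.0881, 0.0448]
ee_rot: [2.463, -1.947, -0.006]
force: [-0.9, 0.0, 0.9]
width: 0.604
```

Run:
```python
from h import *
o=observe(); print(o["clock"],o["joints"].round(2),o["position"],o["force"])
F=np.array([.5765,.0907,.051])
plan(F+[0,0,-.006],down(TH-np.pi/2),n=1)
```

```text
10.0 [-0.75  0.69  0.77  1.9  -0.66  0.82 -0.96] [0.57564415 0.08812414 0.04481352] [-0.85737087  0.00121605  0.93295849]
rows 1 dist [0.0009 0.0026 0.0002] turn [0.004 0.002 0.003]
[-0.015, -0.01, -0.001, 0.007, 0.004, 0.005]
```

Close gently, correcting the 2 mm offset.

Request:
play_rows(rows=[[-0.015,-0.01,0,0.007,0,0,1],[0,0,0,0,0,0,1],[0,0,0,0,0,0,1],[0,0,0,0,0,0,1],[0,0,0,0,0,0,1]], force=12)

```text
clock: 10.5
position: [0.5777, 0.0908, 0.0462]
ee_rot: [-2.462, 1.946, 0.0]
force: [0.8, -0.4, -0.3]
width: 0.307
```

Request:
play_rows(rows=[[0,0,0,0,0,0,1],[0,0,0,0,0,0,1]])

```text
clock: 10.7
position: [0.5779, 0.0909, 0.0465]
ee_rot: [-2.462, 1.945, -0.0]
force: [0.6, -0.1, -0.2]
width: 0.307
```

Request:
play_rows(rows=[[0,0,-0.05,0,0,0,1],[0,0,-0.1,0,0,0,1],[0,0,-0.2,0,0,0,1],[0,0,-0.25,0,0,0,1],[0,0,-0.1,0,0,0,1]])

```text
clock: 11.2
position: [0.5762, 0.0895, 0.1566]
ee_rot: [2.463, -1.95, -0.003]
force: [0.2, 0.2, -0.0]
width: 0.309
```

Run:
```python
from h import *
o=observe(); print(o["clock"],o["joints"].round(2),o["position"],o["width"]*92)
cv2.imwrite("pics/w8.png",get_image("wrist"))
T=np.array([.5566,-.3605,.14])
plan(T,down(TH-np.pi/2))
```

```text
11.2 [-0.85  0.56  0.9   1.81 -0.51  1.02 -1.08] [0.57620918 0.08946586 0.15662914] 28.415321115796182
rows 11 dist [-0.0204 -0.45   -0.018 ] turn [-0.001  0.001  0.001]
[0.263, 0.075, 0.011, -0.0, 0.0, 0.0]
[0.263, 0.075, 0.011, -0.0, 0.0, 0.0]
[0.263, 0.075, 0.011, -0.0, 0.0, 0.0]
[0.263, 0.075, 0.011, -0.0, 0.0, 0.0]
[0.263, 0.075, 0.011, -0.0, 0.0, 0.0]
[0.263, 0.075, 0.011, -0.0, 0.0, 0.0]
[0.263, 0.074, 0.011, -0.0, 0.0, 0.0]
[0.263, 0.074, 0.011, -0.0, 0.0, 0.0]
[0.263, 0.074, 0.011, -0.0, 0.0, 0.0]
[0.263, 0.074, 0.011, -0.0, 0.0, 0.0]
[0.263, 0.074, 0.011, -0.0, 0.0, 0.0]
```

View pics/w8.png

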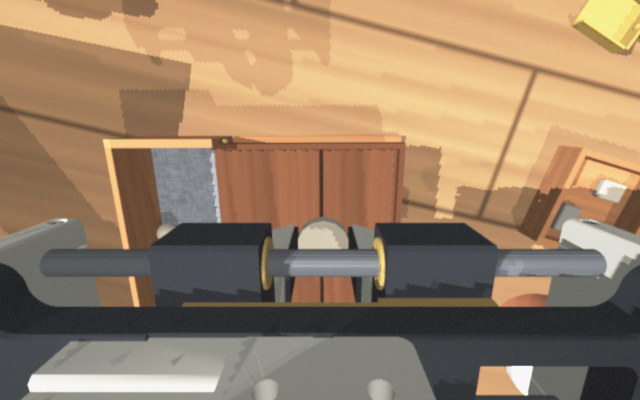

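The stone is held between the pads at (322,236), and a bead is visible in the trough at (165,232). Next I'll check clearances near the tin.

Run:
```python
from h import *
for z in (0,.1,.15,.2): print(z,bp("top",540,183,z).round(3),bp("top",548,205,z).round(3))
# yellow weight top in top & scene
print(bp("top",477,157,.0),bp("scene",167,241,0.0),bp("scene",167,241,0.04),bp("top",477,157,.04))
# rack corner in scene approx (100,150),(125,215)
for z in (0,.05,.1,.15): print(bp("scene",124,214,z),bp("scene",126,180,z))
```

```text
0 [ 0.61  -0.518  0.   ] [ 0.562 -0.532  0.   ]
0.1 [ 0.589 -0.474  0.1  ] [ 0.546 -0.486  0.1  ]
0.15 [ 0.579 -0.452  0.15 ] [ 0.538 -0.464  0.15 ]
0.2 [ 0.569 -0.429  0.2  ] [ 0.53  -0.441  0.2  ]
[ 0.66578239 -0.38549491  0.        ] [ 6.55518297e-01 -3.83836468e-01 -1.11022302e-16] [ 0.69021458 -0.36309039  0.04      ] [ 0.65553059 -0.37268986  0.04      ]
[ 0.57447615 -0.52642484  0.        ] [ 0.44208791 -0.57526946  0.        ]
[ 0.62253943 -0.49223535  0.05      ] [ 0.49781743 -0.53825151  0.05      ]
[ 0.67060271 -0.45804586  0.1       ] [ 0.55354694 -0.50123356  0.1       ]
[ 0.71866599 -0.42385637  0.15      ] [ 0.60927646 -0.46421562  0.15      ]
```

Run:
```python
from h import *
T=np.array([.5566,-.3605,.14])
plan(T,down(np.radians(-48)),step=.035)
```

```text
rows 13 dist [-0.0204 -0.45   -0.018 ] turn [-0.001  0.001 -0.501]
[0.222, 0.063, 0.009, -0.0, 0.0, -0.077]
[0.22, 0.072, 0.009, -0.0, 0.0, -0.077]
[0.217, 0.08, 0.009, -0.0, 0.0, -0.077]
[0.213, 0.088, 0.009, -0.0, 0.0, -0.077]
[0.21, 0.097, 0.009, -0.0, 0.0, -0.077]
[0.206, 0.105, 0.009, -0.0, 0.0, -0.077]
[0.202, 0.112, 0.009, -0.0, 0.0, -0.077]
[0.197, 0.12, 0.009, -0.0, 0.0, -0.077]
[0.193, 0.128, 0.009, -0.0, 0.0, -0.077]
[0.187, 0.135, 0.009, -0.0, 0.0, -0.077]
[0.182, 0.142, 0.009, -0.0, 0.0, -0.077]
[0.177, 0.149, 0.009, -0.0, 0.0, -0.077]
[0.171, 0.156, 0.009, -0.0, 0.0, -0.077]
```

Request:
play_rows(rows=[[0.2,0.06,0,0,0,-0.077,1],[0.22,0.07,0,0,0,-0.077,1],[0.22,0.08,0,0,0,-0.077,1],[0.21,0.09,0,0,0,-0.077,1],[0.21,0.1,0,0,0,-0.077,1]])

```text
clock: 11.75
position: [0.5712, -0.0787, 0.1628]
ee_rot: [-2.649, 1.675, -0.004]
force: [1.0, -0.8, -0.1]
width: 0.305
```

Request:
play_rows(rows=[[0.205,0.105,0,0,0,-0.077,1],[0.2,0.11,0,0,0,-0.077,1],[0.2,0.12,0,0,0,-0.077,1],[0.19,0.13,0,0,0,-0.077,1],[0.19,0.135,0,0,0,-0.077,1]])

```text
clock: 12.25
position: [0.5656, -0.2598, 0.1664]
ee_rot: [-2.803, 1.403, -0.009]
force: [0.7, -0.0, 0.5]
width: 0.306
```

Run:
```python
from h import *
o=observe(); print(o["clock"],o["joints"].round(2),o["position"],o["width"]*92)
T=np.array([.5566,-.3605,.13])
plan(T,down(np.radians(-48)),step=.035)
```

```text
12.25 [-0.14  0.56  0.75  1.7  -0.45  1.05 -0.17] [ 0.56564691 -0.25980227  0.16644986] 28.17293259690745
rows 4 dist [-0.009  -0.1007 -0.0364] turn [-0.009 -0.002 -0.09 ]
[0.125, 0.113, 0.06, -0.005, -0.001, -0.045]
[0.123, 0.116, 0.06, -0.005, -0.001, -0.045]
[0.12, 0.118, 0.06, -0.005, -0.001, -0.045]
[0.117, 0.121, 0.061, -0.005, -0.001, -0.045]
```

Request:
play_rows(rows=[[0.13,0.113,0.06,-0.005,0,-0.045,1],[0.12,0.116,0.06,-0.005,0,-0.045,1],[0.12,0.118,0.06,-0.005,0,-0.045,1],[0.1,0.11,0.06,-0.005,0,-0.045,1],[0,0,0,0,0,0,1]])

```text
clock: 12.75
position: [0.5528, -0.3704, 0.1343]
ee_rot: [2.86, -1.281, 0.01]
force: [-0.5, 0.7, 0.3]
width: 0.305
```

Run:
```python
from h import *
o=observe(); print(o["clock"],o["joints"].round(2),o["position"],o["width"]*92)
T=np.array([.5566,-.3605,.024])
print(pj("wrist",[.5566,-.3605,.032])); cv2.imwrite("pics/w9.png",get_image("wrist"))
plan(T,down(np.radians(-48)),n=5)
```

```text
12.75 [ 0.08  0.66  0.7   1.62 -0.47  1.03  0.07] [ 0.55276851 -0.37038952  0.13434804] 28.07345226845711
[315.7949723  186.68968405]
rows 5 dist [ 0.0029  0.0083 -0.1108] turn [ 0.003 -0.009 -0.004]
[-0.007, -0.011, 0.148, 0.001, -0.003, -0.002]
[-0.007, -0.011, 0.148, 0.001, -0.003, -0.002]
[-0.006, -0.01, 0.148, 0.001, -0.003, -0.002]
[-0.006, -0.01, 0.148, 0.001, -0.003, -0.002]
[-0.006, -0.01, 0.148, 0.001, -0.003, -0.002]
```

View pics/w9.png

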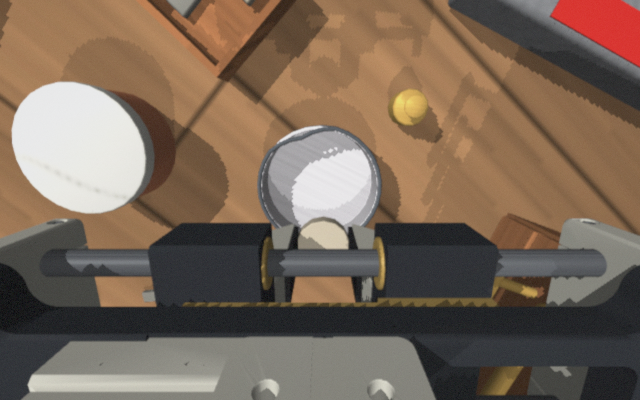

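Run:
```python
from h import *
m=camera_model("wrist"); a=np.linspace(0,6.283,200)
i=cv2.imread("pics/w9.png")
for dx,dy,c in ((0,0,(0,0,255)),(.0025,-.003,(0,255,0))):
    q=np.array([pj("wrist",[.5566+dx+.055*np.cos(t),-.3605+dy+.055*np.sin(t),.032],m) for t in a])
    print(q.min(0),q.max(0)); cv2.polylines(i,[q.astype(np.int32)],True,c,1)
cv2.imwrite("pics/w9b.png",cv2.resize(i[100:260,220:420],None,fx=4,fy=3.7))
```

```text
[255.75977766 126.36387819] [376.91159058 244.7248934 ]
[260.08750602 126.52588217] [381.19328005 244.84317635]
```

View pics/w9b.png

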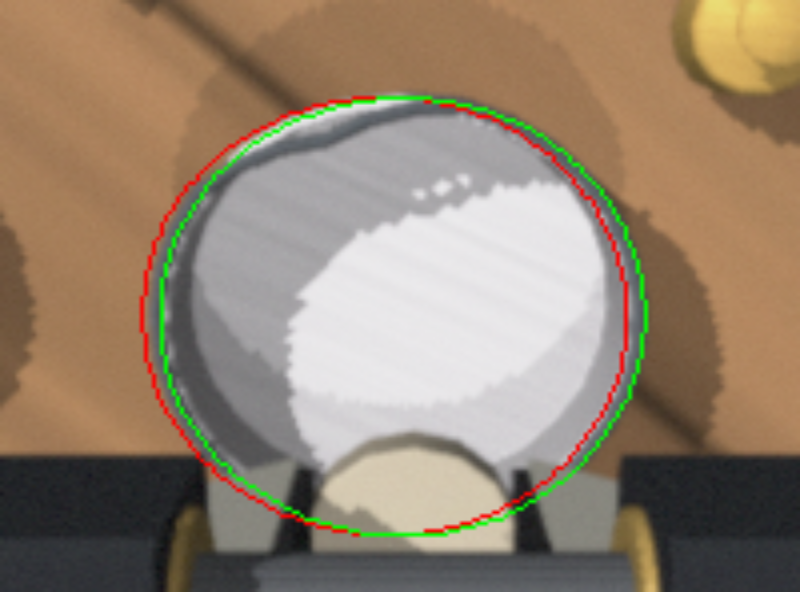

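The tin fits better about 3–4 mm further along tool x (green outline). Using (0.5585, -0.363) and descending into it.

Run:
```python
from h import *
plan([.5585,-.363,.05],down(np.radians(-48)),n=4)
```

```text
rows 4 dist [ 0.0048  0.0058 -0.0848] turn [ 0.003 -0.009 -0.004]
[-0.003, -0.013, 0.141, 0.001, -0.004, -0.002]
[-0.003, -0.013, 0.141, 0.001, -0.004, -0.002]
[-0.002, -0.013, 0.141, 0.001, -0.004, -0.002]
[-0.002, -0.012, 0.141, 0.001, -0.004, -0.002]
```

Request:
play_rows(rows=[[-0.003,-0.013,0.14,0,-0.004,-0.002,1],[-0.003,-0.013,0.14,0,-0.004,-0.002,1],[-0.002,-0.013,0.14,0,-0.004,0,1],[-0.002,-0.012,0.13,0,-0.004,0,1],[0,0,0,0,0,0,1]])

```text
clock: 13.3
position: [0.5626, -0.3582, 0.0546]
ee_rot: [-2.87, 1.277, -0.006]
force: [0.3, 0.8, 0.4]
width: 0.309
```

Run:
```python
from h import *
o=observe(); print(o["clock"],o["joints"].round(2),o["position"],o["width"]*92,o["force"])
plan([.5585,-.363,.012],down(np.radians(-48)),n=3)
```

```text
13.3 [ 0.1   0.74  0.63  1.67 -0.54  0.9   0.11] [ 0.56261837 -0.35819837  0.05456962] 28.447306381756263 [0.29070206 0.8061682  0.36701117]
rows 3 dist [-0.0041 -0.0048 -0.0426] turn [-0.002 -0.003  0.001]
[0.001, 0.014, 0.095, -0.001, -0.002, 0.0]
[0.002, 0.014, 0.095, -0.001, -0.002, 0.0]
[0.002, 0.014, 0.095, -0.001, -0.002, 0.0]
```

Request:
play_rows(rows=[[0.002,0.02,0.08,0,-0.002,0,1],[0.002,0.02,0.08,0,-0.002,0,1],[0.002,0.014,0.08,0,-0.002,0,1],[0,0.01,0.025,0,0,0,1],[0,0,0,0,0,0,1]])

```text
clock: 13.8
position: [0.5576, -0.3654, 0.0151]
ee_rot: [-2.87, 1.274, -0.007]
force: [0.2, -0.9, 0.5]
width: 0.304
```

Run:
```python
from h import *
o=observe(); print(o["clock"],o["joints"].round(2),o["position"],o["width"]*92,o["force"])
plan([.5585,-.363,.012],down(np.radians(-48)),n=1)
```

```text
13.8 [ 0.13  0.79  0.6   1.69 -0.57  0.84  0.15] [ 0.5575621  -0.36544915  0.01514213] 27.923663780905702 [ 0.15689272 -0.85914599  0.52892569]
rows 1 dist [ 0.0009  0.0024 -0.0031] turn [-0.003 -0.003  0.002]
[-0.008, -0.016, 0.021, -0.006, -0.007, 0.004]
```

Request:
play_rows(rows=[[-0.008,-0.016,0.02,0,0,0,1],[0,0,0,0,0,0,0.05],[0,0,0,0,0,0,0.05],[0,0,0,0,0,0,0.05],[0,0,0,0,0,0,0.05]])

```text
clock: 14.3
position: [0.5594, -0.3634, 0.0132]
ee_rot: [-2.87, 1.275, -0.01]
force: [-0.1, -0.6, 0.1]
width: 0.472
```

Request:
play_rows(rows=[[0,0,-0.08,0,0,0,0.05],[0,0,-0.12,0,0,0,0.05],[0,0,-0.2,0,0,0,0.05],[0,0,-0.25,0,0,0,0.05],[0,0,-0.15,0,0,0,0.05]])

```text
clock: 14.8
position: [0.5568, -0.3624, 0.1373]
ee_rot: [-2.869, 1.276, -0.002]
force: [0.2, 0.5, 0.3]
width: 0.477
```

Run:
```python
from h import *
o=observe(); print(o["clock"],o["position"],o["width"]*92,o["force"])
cv2.imwrite("pics/wa.png",get_image("wrist")); cv2.imwrite("pics/sa.png",get_image("scene"))
```

```text
14.8 [ 0.55678928 -0.36239616  0.13729563] 43.87538491963555 [0.18656819 0.52531714 0.34129743]
```

View pics/wa.png

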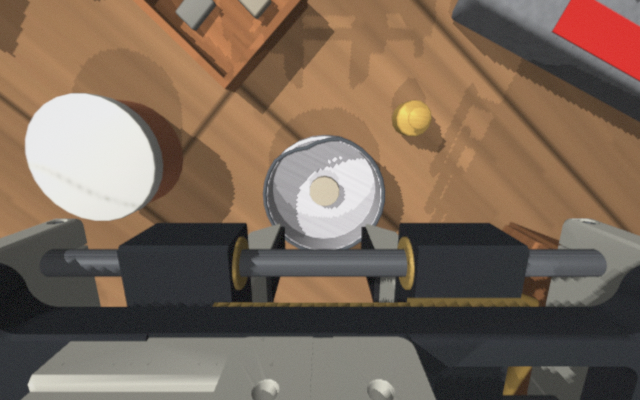

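View pics/sa.png

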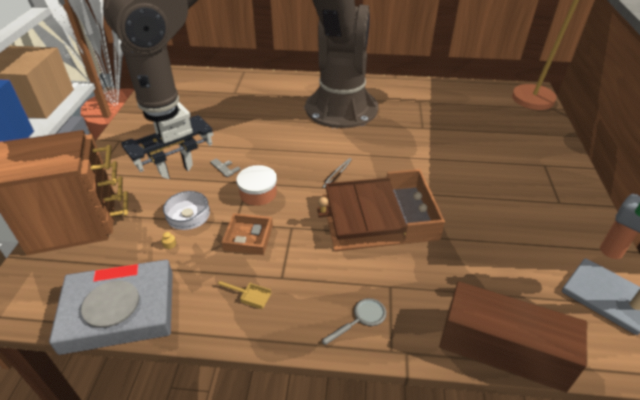

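The stone lies in the tin near its centre, at (324,191) in the wrist view. In the scene view the board is down, the beads are in the trough at about (418,196) and (424,210), and the tin is upright. The gripper is clear. One short settle, then hand in.

Request:
play_rows(rows=[[0,0,-0.1,0,0,0,0.05],[0,0,0,0,0,0,0.05],[0,0,0,0,0,0,0.05],[0,0,0,0,0,0,0.05]])

```text
clock: 15.3
position: [0.5575, -0.3628, 0.1556]
ee_rot: [-2.869, 1.276, -0.007]
force: [-0.5, 0.3, -0.3]
width: 0.477
```

Run:
```python
from h import *
o=observe(); print(o["clock"],o["position"],o["force"]); print(sign_off())
```

```text
15.3 [ 0.55745626 -0.36282359  0.15558878] [-0.5225576   0.29222762 -0.30009995]
the job is handed in; nothing more can be done
None
```

The job is done and handed in at 15.3 s of the 48 s allowed. Sign-off gives no verdict.

- **Beads:** I gripped the knob and tilted the board to about 0.24 rad. Both beads rolled into the trough, and the flat stone stayed where it was. The fingers stayed well clear of the beads.
- **Flat stone:** I lowered the board back onto its rests and let go of the knob. Then I lifted the stone, set it down inside the open tin and backed the gripper away.

**Last checks:** The final pictures show the board down, both beads in the trough, the stone near the middle of the tin's floor and the tin upright. The wrist force was only noise, with the gripper about 0.12 m above the tin's rim.

**Disagreement:** The wrist camera put the tin 3–4 mm from where the top camera did. I aimed between the two, nearer the wrist reading. No check failed.

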